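# Put the lost knob back on the toy hob

### The arm

A 7-joint arm with a two-finger parallel gripper is mounted at the origin on the work surface. World frame = base frame: x ahead of the robot, y to its left, z up, the work surface at z = 0. Lengths are in m, angles in rad, forces in N, time in s.
With the tool pointing down it reaches from about 0.4 to 0.85 m from the base axis. Payload 10.4 kg.
Tool frame: the origin (TCP) lies midway between the tips of the shut fingers; the grasp point (between the pads) lies manip.grip_depth behind it (manip.grip_depth is the distance from the TCP to the grasp point, in m); z points along the fingers, x is the direction in which the jaws open and shut, and the axes are right-handed (so a half turn about z gives the same grasp; the last joint's range is limited). The gripper opens to 85 mm and grips with 20 to 120 N. Pads are 22 mm wide; open, the fingers measure 114 mm over their backs; the gripper's body (76 mm by 85 mm) begins 54 mm behind the grasp point. The pads swing forward as they close: fully open they stand 13 mm farther back than shut.
Start: joints at [-1.367, 0.332, -0.065, 1.46, 0.022, 1.35, -0.088], TCP at [0.141, 0.609, 0.231] pointing down, gripper open.
Joint ranges: [-2.6, 2.6], [-0.5, 2.12], [-1.47, 1.34], [0.16, 2.42], [-1.27, 4.41], [0.06, 2.06], [-2.6, 2.6]. Speed limits (rad/s): [2.22, 2.22, 2.79, 2.79, 3.14, 3.14, 3.14].

### API

Orientations are given as a unit quaternion [x, y, z, w].
In Python, from workcell import manip gives the robot as it stands. The module is installed in compiled form; this text tells all that it offers.
- The arm moves only by the tool send_rows, never from a script. Its argument "steps" is a list of rows, each a list of 2 entries, a list of its own where there are three numbers: the shift along the tool's x, y, z in m, then the turn about the tool's z in rad. In form: [[[x, y, z], spin], ...]. A call has exactly 8 rows; each row is the pose to reach, as a shift and turn from the pose commanded when the call began, along the tool's axes at that moment; what a row does not reach only later rows make up. A row lasts 1/8 s, in which the tool goes at most 62.5 mm and 10.7 degrees, less where a joint would pass 70% of its speed; a pose out of reach is approached as far as the arm can. A call with a gripper value outside its range is refused whole. "hand" is the opening, from 0 (shut) to 1 (fully open), set as the call begins (left out, the last holds). The fingers move at their own pace and stop on an object; "force" is the grip in N (left out, the last holds). Time passes only in rows, so rows that repeat a pose let the fingers close, or fill a call up. It gives the time, the measured TCP pose, the force and the opening at its end, in the units of the state.
- manip.get_obs(): the state, without advancing time (a new reading comes with each control period).
- manip.camera(name): name is "side" or "top" or "wrist"; returns (picture, depth): 384x512x3 uint8, red, green, blue; 384x512 float32, m along the optical axis (not along the pixel's ray), 0 where there is no reading.
- manip.camera_info(name): a dict with "intrinsics" (3x3 intrinsics, pixels), "pose" (4x4, takes a point from camera to world coordinates); the wrist camera has in their place "T_tool_cam" (4x4, takes a point from camera to tool coordinates, whose origin is the TCP and whose axes are the tool frame's). Camera axes: x right, y up, looking along -z (the intrinsics and any distortion apply to the point x, -y, -z); pixel columns grow to the right and rows downward; lengths in m; the calibration is good to about 2 mm. A picture is of the moment at which its call begins: read the wrist's pose just before it. camera_info takes no time and is no camera call.
- manip.hand_in(): hands the job in, once; it reports no verdict.
The state is a dict: "clock": time; "joint_pos": joint angles; "joint_velocities": joint speeds; "tau": joint torques, N m; "position": TCP position; "ee_rot": TCP orientation; "ft_force": force on the tool from outside, world axes, zero at the start; "torque": the same for the moment, N m; "grip_width": opening from 0.0 (shut) to 1.0 (fully open).
Only numpy, scipy, OpenCV 4.12 (cv2) and the standard library are available. Lean on these libraries where they do the work, as an engineer would, in place of code of your own. Each camera call takes 0.05 s, during which the arm holds its last target.

### The job

Pull the blue-fronted lost-property drawer out to its stop and leave it out, then take the orange knob from it and fit it on the bare D-shaped shaft of the toy hob: turn it so that its white pointer line points to the same side as the shaft's flat (towards the red dot), and push it fully home on the shaft. Finish while still holding the knob between the fingers and pressing it, so that the sprung shaft stays pushed all the way down. Do not disturb the cup, hammer, drum or wand.

Things in the scene. Friction and masses are not known exactly. Their poses are not given: they have to be found in the camera images.
- cabinet_drawer0 (a joint): sliding drawer of the low white cabinet (240 mm deep, 300 mm wide, 100 mm high, standing on the bench), m: 0 shut, stop at 0.166 m fully out; starts shut or up to 20 mm ajar. It slides along its own -x (front towards the robot), about 1 N of friction, and stays where it is left. Inner floor 22 mm above the bench, inside about 195 mm front to back and 258 mm wide; wall tops about 78 mm and front panel top about 86 mm above the bench. The knob lies upright on its floor.
- cabinet_drawer0_handle (a point): middle of the drawer's round steel bar handle: bar 11 mm thick, level along the drawer's y, 120 mm long with posts 51 mm either side of the middle; 35 mm in front of the blue front panel, 38 mm below the cabinet top, about 62 mm above the bench. Axes: x points into the cabinet (the drawer opens along -x), z up. Can be pinched from above across the bar, one finger between bar and panel.
- knob: the loose orange oblong knob, 56 mm long (own x), 36 mm wide (own y), 42 mm high, about 50 g, lying upright with its opening down. Origin at the centre of the underside, on the bore's axis; z up. A white pointer line on top runs from the middle to the +x end. In the underside is a D-shaped bore, 20 mm deep, 21.8 mm across its round, with its flat on the +x (pointer) side 4.9 mm from the axis: 0.9 mm clearance to the shaft all round. Grip across the 36 mm width.
- red_dot (a point): the red dot on the hob's top face beside the bare shaft, 48 mm from the shaft's axis, on the flat's side (shaft +x); the fitted knob's pointer line must point to it.
- shaft_tip (a point): centre (on the round's axis) of the top of the bare upright steel D-shaft on the hob: 20 mm diameter, flat on its +x side 4 mm from the axis, bevelled over the top 3.5 mm; z up. It stands 30 mm above the hob's top face when not pressed. +x points away from the hob's front edge, to the red dot 48 mm from the axis on the hob's top. With the knob fully home the tip touches the bottom of the bore, so the knob's underside is 20 mm below the tip. The shaft does not turn.
- shaft (a joint): how far the sprung D-shaft is pushed down into the hob, m: 0 at rest, 0.008 fully down. Spring: about 4 N to start it moving, 8 N fully down; it springs back when let go. Fully down, a seated knob's underside is 2 mm above the hob's top.
- hob: cream wooden toy hob fixed on the bench, 260 mm (x) by 300 mm (y) by 60 mm high, two dark round hotplates; origin at the centre of its underside, front edge with the grey control strip at -x. The bare shaft is at x -80, y -50 mm; an identical orange knob is already fitted at x -80, y +85 mm, its top 104 mm above the bench: leave that one.
- cup: teal plastic tea cup, 72 mm wide, 65 mm high, standing on the bench to the right of the cabinet; origin at the centre of its underside.
- hammer: wooden toy hammer, 190 mm long, lying on the bench at the front left of the hob; origin on its underside, own x along the handle.
- drum: blue and red tin drum toy, 122 mm wide, 75 mm high, on the bench at the left of the hob; origin at the centre of its underside.
- wand: pink glitter plastic wand with a star, about 240 mm long, 16 mm thick, lying on the bench near the robot on the right; origin on its underside, own x along the stick to the star.

How it is judged:
By the outcome, as a careful person would: the job done as asked, in the order asked, and still so for the second after the job is handed in, while the arm keeps its last pose, push and grip.
It also fails if it takes over 61 s, if anything falls off the work surface, if the arm or the gripper's body presses on something with over 40 N, if the wrist force passes 120 N, or if a joint passes its speed limit or range.

## Working session

There is one attempt and no reset: what is moved stays moved. The work goes in short steps, Python scripts to look and compute and a tool call to move; the robot and the scene stay as the last step left them, time stands still between calls to the robot, and variables do not carry over. Pictures are saved under pics/ and viewed, and the job is handed in when it is done.

Besides the shell and the picture viewer there is one more tool, called after "Emit:" as name(argument=value, ...), one argument or row to a line, values as JSON. send_rows: Moves the arm, as the interface text tells. Its arguments: {"type":"object","properties":{"steps":{"type":"array"},"hand":{"type":"number"},"force":{"type":"number"}},"required":["steps"]}

```bash
mkdir -p pics
cat > h.py <<'E'
from workcell import manip
import numpy as np, cv2
from scipy.spatial.transform import Rotation as R
def cam(name,fn):
    o=manip.get_obs()
    p,d=manip.camera(name)
    cv2.imwrite(f'pics/{fn}.png',p[:,:,::-1]); np.save(f'pics/{fn}_d.npy',d)
    i=manip.camera_info(name)
    if name=='wrist':
        T=np.eye(4);T[:3,:3]=R.from_quat(o['ee_rot']).as_matrix();T[:3,3]=o['position']
        T=T@np.array(i['T_tool_cam'])
    else: T=np.array(i['pose'])
    np.savez(f'pics/{fn}_c.npz',T=T,K=np.array(i['intrinsics']))
    print({k:v for k,v in i.items() if k not in('pose','intrinsics','T_tool_cam')})
    return p,d
def pt(fn,u,v,z=None):
    c=np.load(f'pics/{fn}_c.npz');T,K=c['T'],c['K'];d=np.load(f'pics/{fn}_d.npy')
    r=np.array([(u-K[0,2])/K[0,0],-(v-K[1,2])/K[1,1],-1.])
    if z is None: s=np.median(d[int(v)-1:int(v)+2,int(u)-1:int(u)+2])
    else: s=(z-T[2,3])/(T[:3,:3]@r)[2]
    return (T@np.r_[r*s,1])[:3]
def crop(fn,out,u0,v0,u1,v1,s):
    im=cv2.imread(f'pics/{fn}.png')[v0:v1,u0:u1]
    cv2.imwrite(f'pics/{out}.png',cv2.resize(im,None,fx=s,fy=s,interpolation=cv2.INTER_CUBIC))
def cloud(fn):
    c=np.load(f'pics/{fn}_c.npz');T,K=c['T'],c['K'];d=np.load(f'pics/{fn}_d.npy')
    v,u=np.mgrid[:d.shape[0],:d.shape[1]]
    P=np.stack([(u-K[0,2])/K[0,0]*d,-(v-K[1,2])/K[1,1]*d,-d],-1)
    return P@T[:3,:3].T+T[:3,3]
E
python3 - <<'E'
from h import *
np.set_printoptions(precision=4,suppress=True)
print(manip.get_obs(), manip.grip_depth)
for n in('top','side','wrist'): cam(n,n+'0')
for n in('top','side','wrist'): print(n,np.load(f'pics/{n}0_c.npz')['T'],np.load(f'pics/{n}0_c.npz')['K'])
E
```

```text
{'clock': 0.0, 'joint_pos': array([-1.3666,  0.3328, -0.0647,  1.4609,  0.0216,  1.3499, -0.0885]), 'joint_velocities': array([ 0.0008,  0.0019, -0.0015, -0.0001, -0.0007, -0.0007,  0.0007]), 'tau': array([  0.001 , -62.5433,   0.0499, -39.1606,   0.0163,   0.0098,
        -0.    ]), 'position': array([0.1404, 0.6086, 0.2305]), 'ee_rot': array([ 0.7826,  0.6226, -0.0005,  0.0004]), 'ft_force': array([0.3982, 0.7526, 0.0924]), 'torque': array([-0.0738,  0.0169,  0.0149]), 'grip_width': 0.9997505434649309} 0.0187
{}
{}
{}
top [[ 0.0329  0.9767 -0.2121  0.2056]
 [-0.9995  0.0326 -0.0049  0.0104]
 [ 0.0021  0.2122  0.9772  1.4735]
 [ 0.      0.      0.      1.    ]] [[352.9958   0.     259.5568]
 [  0.     352.9958 190.4731]
 [  0.       0.       1.    ]]
side [[ 0.964   0.195  -0.1805  0.1715]
 [-0.2651  0.6572 -0.7056 -1.2999]
 [-0.019   0.7281  0.6852  1.377 ]
 [ 0.      0.      0.      1.    ]] [[490.3891   0.     262.6738]
 [  0.     490.3891 190.1492]
 [  0.       0.       1.    ]]
wrist [[ 0.2238 -0.9255 -0.3056  0.0615]
 [ 0.9746  0.2123  0.0709  0.6275]
 [-0.0007 -0.3138  0.9495  0.3738]
 [ 0.      0.      0.      1.    ]] [[294.1687   0.     255.2293]
 [  0.     294.1687 192.8269]
 [  0.       0.       1.    ]]
```

View pics/top0.png

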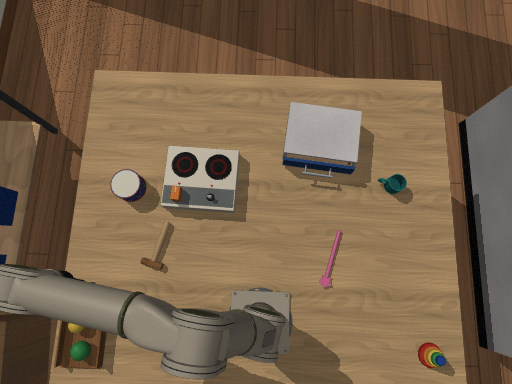

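View pics/side0.png

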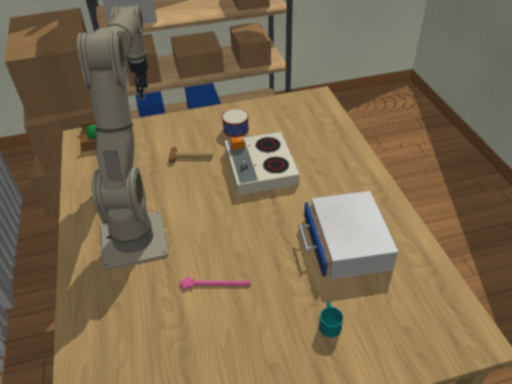

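View pics/wrist0.png

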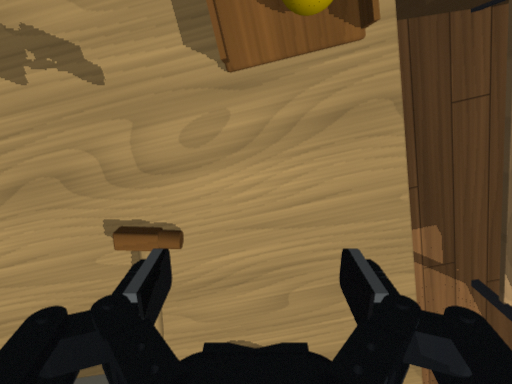

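The top view shows the hob around pixels (160–240, 146–212), with the shaft near (210,197). The cabinet is around (285–360, 103–175), with its handle near (318,172). The drum, hammer, wand and cup are also visible. I'll enlarge and measure.

Run:
```python
from h import *
np.set_printoptions(precision=4,suppress=True)
crop('top0','c1',270,90,410,200,5.5)
crop('top0','c2',150,135,250,225,6)
P=cloud('top0')
for n,(u0,u1,v0,v1),(z0,z1) in(('cab',(270,370,95,185),(.09,.115)),('hob',(155,245,140,220),(.05,.07))):
    Q=P[v0:v1,u0:u1].reshape(-1,3);m=(Q[:,2]>z0)&(Q[:,2]<z1);Q=Q[m]
    r=cv2.minAreaRect((Q[:,:2]*1000).astype(np.float32));print(n,m.sum(),np.median(Q[:,2]),r,cv2.boxPoints(r))
```

```text
cab 3807 0.09963815488401373 ((749.8892211914062, -234.65625), (301.0331115722656, 257.62860107421875), 83.55728912353516) [[ 604.999  -369.768 ]
 [ 861.0006 -398.6765]
 [ 894.7794  -99.5445]
 [ 638.7778  -70.636 ]]
hob 4237 0.06054322222262587 ((561.0692138671875, 266.4766540527344), (302.059326171875, 261.6131286621094), 87.8467025756836) [[424.6803 120.4685]
 [686.1088 110.6388]
 [697.4581 412.4849]
 [436.0297 422.3145]]
```

View pics/c1.png

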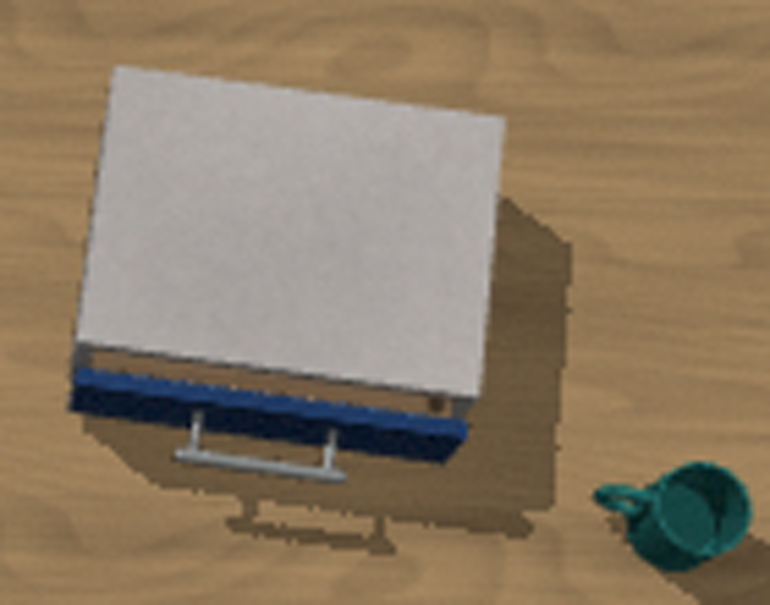

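View pics/c2.png

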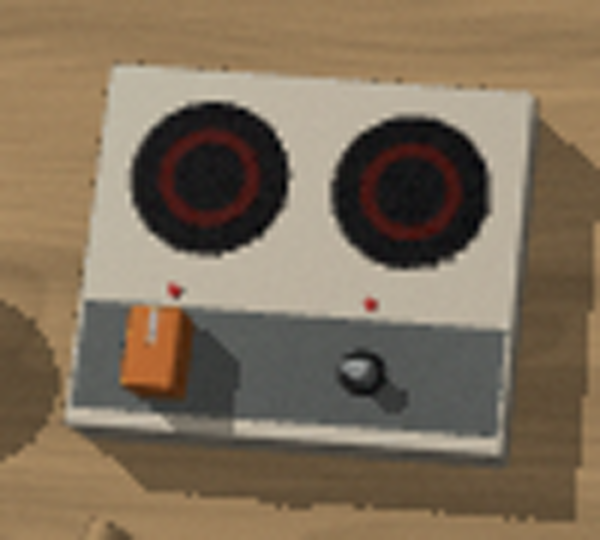

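Run:
```python
from h import *
np.set_printoptions(precision=4,suppress=True)
f=lambda u,v,z:pt('top0',270+(u+.5)/5.5-.5,90+(v+.5)/5.5-.5,z)
g=lambda u,v,z:pt('top0',150+(u+.5)/6-.5,135+(v+.5)/6-.5,z)
a,b=f(180,455,.065),f(343,477,.065); print('handle',a,b,(a+b)/2,b-a)
print('panel',f(76,370,.086),f(466,422,.086))
print('tip',g(357,366,.09),'dot',g(371,304,.06), 'dot2',g(176,291,.06))
for n,c,ang,l in(('shaft',(561.1,266.5),-2.15,(-80,-50)),('dot',(561.1,266.5),-2.15,(-32,-50)),):
    t=np.radians(ang);print(n,np.array(c)+np.array([[np.cos(t),-np.sin(t)],[np.sin(t),np.cos(t)]])@l)
t=np.radians(-6.44);ax=np.array([np.cos(t),np.sin(t)]);m=np.array([.6219,-.2202])
print('handle rel to cab front along x',(((a+b)/2)[:2]-m)@ax,(((a+b)/2)[:2]-m)@[-ax[1],ax[0]])
```

```text
handle [ 0.594  -0.1565  0.065 ] [ 0.581  -0.2788  0.065 ] [ 0.5875 -0.2176  0.065 ] [-0.013  -0.1222  0.    ]
panel [ 0.6513 -0.0759  0.086 ] [ 0.6207 -0.3662  0.086 ]
tip [0.4783 0.2183 0.09  ] dot [0.5278 0.2159 0.06  ] dot2 [0.5325 0.3501 0.06  ]
shaft [479.2805 219.5365]
dot [527.2467 217.7357]
handle rel to cab front along x -0.03447340671003659 -0.0013182353975525073
```

```bash
cat >> h.py <<'E'
def go(x,y,z,yaw_deg):
    o=manip.get_obs();p=o['position'];M=R.from_quat(o['ee_rot']).as_matrix()
    th=np.degrees(np.arctan2(M[1,0],M[0,0]))
    best=(yaw_deg-th+90)%180-90
    s=M.T@(np.array([x,y,z])-p)
    print('now',np.round(p,4),'yaw',round(th,2),'tilt',np.round(M[:2,2],4),'shift',np.round(s,4),'spin',round(np.radians(-best),4),'clk',o['clock'],'F',np.round(o['ft_force'],1),'grip',round(o['grip_width'],3))
E
python3 -c "
from h import *
go(.5875,-.2176,.16,-6.44)"
```

```text
now [0.1405 0.6087 0.2308] yaw 77.01 tilt [-0.0002 -0.001 ] shift [-0.7046  0.6214  0.0715] spin 1.4564 clk 0.15 F [-0.8  0.7  0. ] grip 1.0
```

Emit:
send_rows(
  steps=[
    [[-0.02,0.018,0],0.05],
    [[-0.06,0.053,0],0.14],
    [[-0.105,0.093,0],0.24],
    [[-0.15,0.132,0],0.34],
    [[-0.195,0.172,0],0.44],
    [[-0.24,0.212,0],0.54],
    [[-0.285,0.251,0],0.63],
    [[-0.33,0.291,0],0.72],
  ],
  hand=0.3,
  force=40,
)

```text
clock: 1.15
position: [0.3504, 0.2201, 0.2313]
ee_rot: [0.952, 0.306, 0.0, -0.0]
ft_force: [1.3, 0.2, 0.6]
grip_width: 0.301
```

```bash
python3 -c "
from h import *
go(.5875,-.2176,.18,-6.44)"
```

```text
now [0.3504 0.2201 0.2313] yaw 35.59 tilt [0.0001 0.0006] shift [-0.0619  0.494   0.0511] spin 0.7335 clk 1.15 F [1.3 0.2 0.6] grip 0.301
```

Emit:
send_rows(
  steps=[
    [[-0.007,0.057,0.003],0.09],
    [[-0.014,0.114,0.01],0.19],
    [[-0.021,0.171,0.018],0.28],
    [[-0.029,0.228,0.025],0.38],
    [[-0.036,0.285,0.032],0.48],
    [[-0.043,0.342,0.04],0.57],
    [[-0.05,0.399,0.046],0.66],
    [[-0.056,0.45,0.051],0.7335],
  ],
)

```text
clock: 2.15
position: [0.5681, -0.1775, 0.1799]
ee_rot: [0.998, -0.056, -0.0, 0.0]
ft_force: [0.9, 0.9, 0.2]
grip_width: 0.304
```

Run:
```python
from h import *
cam('wrist','w1')
go(.5875,-.2176,.10,-6.44)
```

```text
{}
now [ 0.5685 -0.1835  0.1786] yaw -6.86 tilt [-0.0011 -0.0045] shift [0.0229 0.0312 0.0787] spin -0.0073 clk 2.2 F [-4.8 -1.1  0.2] grip 0.3
```

View pics/w1.png

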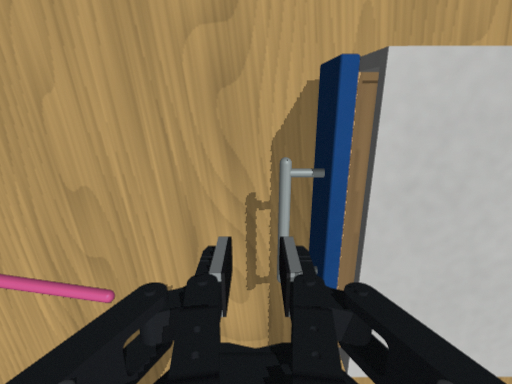

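Run:
```python
from h import *
print(pt('w1',286,160,.063),pt('w1',284,230,.063), pt('w1',286,175,.063),pt('w1',286,200))
go(.5875,-.2176,.10,-6.44)
```

```text
[ 0.5980089  -0.15436322  0.063     ] [ 0.59069331 -0.22302245  0.063     ] [ 0.59692469 -0.16823095  0.063     ] [ 0.59468129 -0.19057088  0.06795243]
now [ 0.5685 -0.1835  0.1786] yaw -6.86 tilt [-0.0011 -0.0045] shift [0.0229 0.0312 0.0787] spin -0.0073 clk 2.2 F [-4.8 -1.1  0.2] grip 0.3
```

Emit:
send_rows(
  steps=[
    [[0.01,0.015,0.02],0],
    [[0.02,0.028,0.04],0],
    [[0.025,0.032,0.055],-0.007],
    [[0.025,0.032,0.068],-0.007],
    [[0.025,0.032,0.07],-0.007],
    [[0.025,0.032,0.07],-0.007],
    [[0.025,0.032,0.07],-0.007],
    [[0.025,0.032,0.07],-0.007],
  ],
)

```text
clock: 3.2
position: [0.589, -0.2103, 0.1108]
ee_rot: [0.999, -0.051, 0.0, -0.0]
ft_force: [0.0, 0.1, -0.2]
grip_width: 0.297
```

Run:
```python
from h import *
cam('wrist','w2')
go(.590,-.2176,.044,-6.44)
```

```text
{}
now [ 0.5889 -0.2104  0.1107] yaw -5.86 tilt [0.0007 0.0001] shift [0.0018 0.0071 0.0667] spin 0.0101 clk 3.25 F [ 0.1  0.3 -0. ] grip 0.301
```

View pics/w2.png

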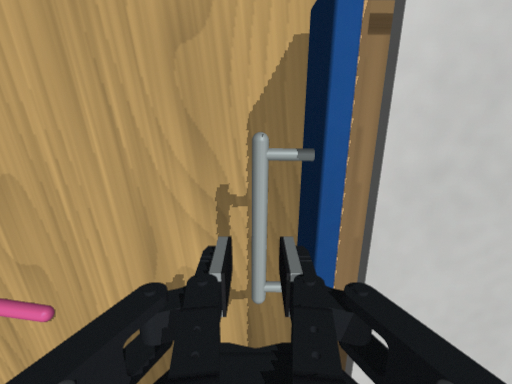

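Run:
```python
from h import *
a,b=pt('w2',261,135,.064),pt('w2',258.5,302,.064);print(a,b,(a+b)/2,np.linalg.norm(a-b))
print(np.degrees(np.arctan2(-(a-b)[0],(a-b)[1])))
```

```text
[ 0.59798028 -0.15364101  0.064     ] [ 0.58391225 -0.28079107  0.064     ] [ 0.59094626 -0.21721604  0.064     ] 0.12792594470895313
-6.3135915119992445
```

Emit:
send_rows(
  steps=[
    [[0.002,0.006,0.02],0.009],
    [[0.002,0.007,0.04],0.009],
    [[0.002,0.007,0.055],0.009],
    [[0.002,0.007,0.066],0.009],
    [[0.002,0.007,0.066],0.009],
    [[0.002,0.007,0.066],0.009],
    [[0.002,0.007,0.066],0.009],
    [[0.002,0.007,0.066],0.009],
  ],
)

```text
clock: 4.25
position: [0.5899, -0.2175, 0.0442]
ee_rot: [0.998, -0.056, -0.0, -0.0]
ft_force: [-0.3, 0.7, -0.1]
grip_width: 0.303
```

Emit:
send_rows(
  steps=[
    [[0,0,0],0],
    [[0,0,0],0],
    [[0,0,0],0],
    [[0,0,0],0],
    [[-0.004,0,0],0],
    [[-0.01,0,0],0],
    [[-0.016,0,0],0],
    [[-0.022,0,0],0],
  ],
  hand=0,
  force=40,
)

```text
clock: 5.25
position: [0.5677, -0.2151, 0.0444]
ee_rot: [0.998, -0.056, 0.0, -0.0]
ft_force: [0.7, 0.6, 2.1]
grip_width: 0.11
```

Run:
```python
from h import *
go(.590,-.2176,.044,-6.44)
```

```text
now [ 0.5677 -0.2151  0.0444] yaw -6.39 tilt [0.0002 0.0001] shift [0.0225 0.     0.0004] spin 0.0008 clk 5.25 F [0.7 0.6 2.1] grip 0.11
```

Emit:
send_rows(
  steps=[
    [[-0.015,0,0],0],
    [[-0.03,0,0],0],
    [[-0.045,0,0],0],
    [[-0.06,0,0],0],
    [[-0.075,0,0],0],
    [[-0.09,0,0],0],
    [[-0.1,0,0],0],
    [[-0.108,0,0],0],
  ],
)

```text
clock: 6.25
position: [0.4602, -0.2032, 0.0443]
ee_rot: [0.998, -0.056, 0.0, 0.0]
ft_force: [0.3, -2.1, 1.8]
grip_width: 0.111
```

Run:
```python
from h import *
go(.590,-.2176,.044,-6.44)
```

```text
now [ 0.4602 -0.2032  0.0443] yaw -6.4 tilt [ 0.0001 -0.    ] shift [ 1.306e-01 -1.000e-04  3.000e-04] spin 0.0008 clk 6.25 F [ 0.3 -2.1  1.8] grip 0.111
```

Emit:
send_rows(
  steps=[
    [[-0.004,0,0],0],
    [[-0.008,0,0],0],
    [[-0.012,0,0],0],
    [[-0.016,0,0],0],
    [[-0.02,0,0],0],
    [[-0.024,0,0],0],
    [[-0.028,0,0],0],
    [[-0.03,0,0],0],
  ],
)

```text
clock: 7.25
position: [0.4402, -0.2007, 0.046]
ee_rot: [0.998, -0.054, 0.009, 0.003]
ft_force: [51.7, -12.1, -47.2]
grip_width: 0.11
```

Run:
```python
from h import *
go(.590,-.2176,.044,-6.44)
```

```text
now [ 0.4402 -0.2007  0.046 ] yaw -6.22 tilt [ 0.0184 -0.0071] shift [0.1507 0.0005 0.0049] spin 0.0039 clk 7.25 F [ 51.7 -12.1 -47.2] grip 0.11
```

Emit:
send_rows(
  steps=[
    [[0.004,0,0],0],
    [[0.0085,0,0],0],
    [[0.0085,0,0],0],
    [[0.0085,0,0],0],
    [[0.0085,0,0],0],
    [[0.0085,0,0],0],
    [[0.0085,0,0],0],
    [[0.0085,0,0],0],
  ],
)

```text
clock: 8.25
position: [0.4409, -0.2007, 0.0455]
ee_rot: [0.998, -0.055, 0.001, -0.0]
ft_force: [1.6, 0.6, 14.8]
grip_width: 0.111
```

Emit:
send_rows(
  steps=[
    [[0,0,0],0],
    [[0,0,0],0],
    [[0,0,0],0],
    [[0,0,-0.01],0],
    [[0,0,-0.04],0],
    [[0,0,-0.09],0],
    [[0,0,-0.14],0],
    [[0,0,-0.18],0],
  ],
  hand=0.3,
)

```text
clock: 9.25
position: [0.4393, -0.2012, 0.2266]
ee_rot: [0.998, -0.056, 0.001, -0.0]
ft_force: [1.5, 0.2, 0.4]
grip_width: 0.299
```

Run:
```python
from h import *
go(.590,-.2176,.044,-6.44)
cam('wrist','w3');cam('top','top3')
crop('top3','c3',270,90,410,230,4.2)
```

```text
now [ 0.4393 -0.2012  0.2266] yaw -6.44 tilt [0.0014 0.0002] shift [ 0.1514 -0.0006  0.1828] spin -0.0 clk 9.25 F [1.5 0.2 0.4] grip 0.299
{}
{}
```

View pics/w3.png

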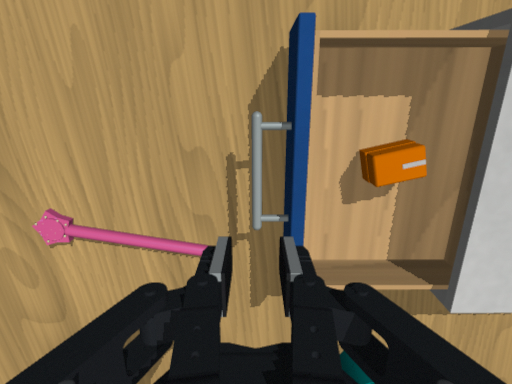

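View pics/c3.png

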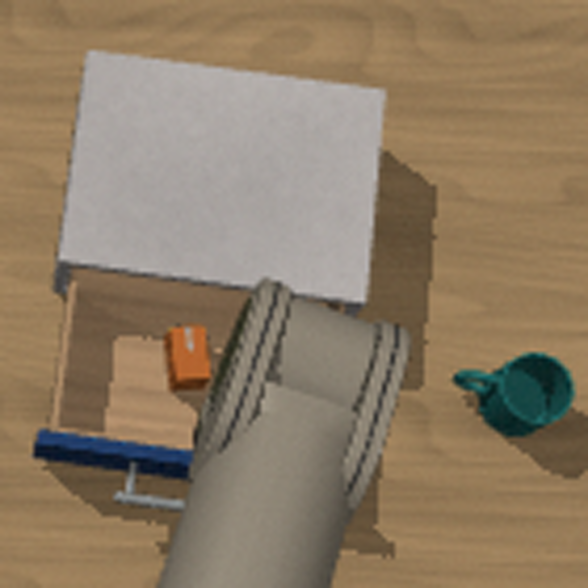

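```bash
cat >> h.py <<'E'
def orange(fn,z0,z1,box=None):
    im=cv2.imread(f'pics/{fn}.png');P=cloud(fn)
    hsv=cv2.cvtColor(im,cv2.COLOR_BGR2HSV)
    zz=(P[...,2]>z0)&(P[...,2]<z1)
    m=(hsv[...,0]>5)&(hsv[...,0]<18)&(hsv[...,1]>200)&zz
    w=(hsv[...,1]<70)&(hsv[...,2]>150)&zz
    m=cv2.dilate(m.astype(np.uint8),np.ones((3,3)))
    n,l,s,c=cv2.connectedComponentsWithStats(m)
    k=1+np.argmax(s[1:,4]);mm=(l==k)
    hull=cv2.convexHull(np.argwhere(mm)[:,::-1].astype(np.int32))
    f=np.zeros(m.shape,np.uint8);cv2.fillConvexPoly(f,hull,1)
    Q=P[(f>0)&zz]
    r=cv2.minAreaRect((Q[:,:2]*1000).astype(np.float32))
    W=P[(f>0)&w]
    print('top z',np.median(Q[:,2]),'rect',r,'n',len(Q),'centroid',Q.mean(0),'white',len(W), W.mean(0) if len(W) else '')
    return r
E
python3 - <<'E'
from h import *
orange('w3',.058,.07)
orange('top3',.055,.072)
crop('w3','c4',340,120,460,210,6)
E
```

```text
top z 0.06445743979543278 rect ((592.9072265625, -207.88844299316406), (55.89177322387695, 36.13481140136719), 7.325999736785889) n 1798 centroid [ 0.59183441 -0.2067996   0.06423353] white 97 [ 0.60708286 -0.20666779  0.06545643]
top z 0.06183384871429842 rect ((567.8711547851562, -194.94244384765625), (4.398810386657715, 9.103290557861328), 87.00745391845703) n 6 centroid [ 0.56763052 -0.19497134  0.06173732] white 0
```

View pics/c4.png

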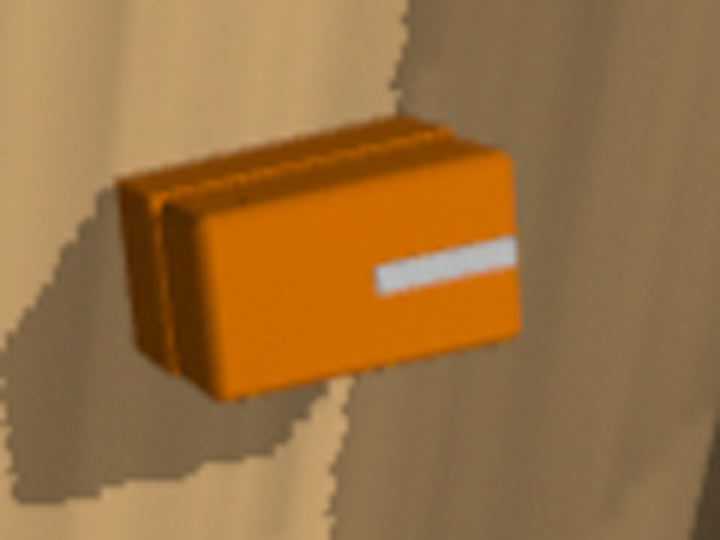

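Run:
```python
from h import *
c=[pt('w3',340+(u+.5)/6-.5,120+(v+.5)/6-.5,.064) for u,v in((205,212),(512,150),(521,335),(222,403))]
print(np.round(c,4)); print(np.mean(c,0)); d=c[1]-c[0]; e=c[2]-c[3];print(np.degrees(np.arctan2(d[1],d[0])),np.degrees(np.arctan2(e[1],e[0])))
go(.593,-.208,.14,-82.7)
```

```text
[[ 0.5654 -0.193   0.064 ]
 [ 0.6181 -0.188   0.064 ]
 [ 0.622  -0.2218  0.064 ]
 [ 0.5689 -0.2286  0.064 ]]
[ 0.59360263 -0.20784093  0.064     ]
5.408971885280939 7.353615617387371
now [ 0.4411 -0.2018  0.2285] yaw -6.44 tilt [ 0.0067 -0.    ] shift [ 0.1511 -0.0108  0.0895] spin 1.3311 clk 9.35 F [ 1.   0.4 -0.3] grip 0.303
```

Emit:
send_rows(
  steps=[
    [[0.02,-0.001,0.0],0.17],
    [[0.045,-0.003,0.0],0.35],
    [[0.07,-0.005,0.01],0.53],
    [[0.095,-0.007,0.025],0.71],
    [[0.12,-0.009,0.04],0.88],
    [[0.14,-0.01,0.055],1.06],
    [[0.151,-0.011,0.065],1.23],
    [[0.151,-0.011,0.07],1.34],
  ],
  hand=0.75,
)

```text
clock: 10.35
position: [0.5906, -0.2065, 0.1529]
ee_rot: [0.747, -0.665, -0.001, 0.001]
ft_force: [0.3, -0.1, -0.2]
grip_width: 0.747
```

Emit:
send_rows(
  steps=[
    [[0,0,0.005],0],
    [[0,0,0.01],0],
    [[0,0,0.01],0],
    [[0,0,0.01],0],
    [[0,0,0.01],0],
    [[0,0,0.01],0],
    [[0,0,0.01],0],
    [[0,0,0.01],0],
  ],
)

```text
clock: 11.35
position: [0.5907, -0.2066, 0.1443]
ee_rot: [0.748, -0.664, -0.0, -0.0]
ft_force: [0.0, -0.6, 0.7]
grip_width: 0.751
```

Run:
```python
from h import *
go(.593,-.208,.031,-83.)
cam('wrist','w4');orange('w4',.056,.07)
print(manip.get_obs()['joint_pos'])
```

```text
now [ 0.5907 -0.2066  0.1443] yaw -83.16 tilt [0.     0.0001] shift [ 0.0017 -0.0021  0.1133] spin -0.0028 clk 11.35 F [ 0.  -0.6  0.7] grip 0.751
{}
top z 0.0643866742506882 rect ((593.742919921875, -209.06939697265625), (55.839439392089844, 35.98043441772461), 7.084699630737305) n 2953 centroid [ 0.59568626 -0.20870655  0.06420608] white 174 [ 0.60744995 -0.20725904  0.0654163 ]
[-0.4535068   0.56746133  0.99114762  1.60837744 -0.49577103  1.23894869
 -0.81983731]
```

View pics/w4.png

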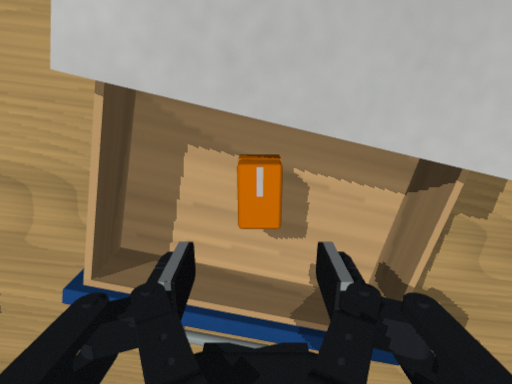

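Emit:
send_rows(
  steps=[
    [[0.002,-0.0025,0.02],0],
    [[0.002,-0.0025,0.04],0],
    [[0.002,-0.0025,0.06],0],
    [[0.002,-0.0025,0.08],0],
    [[0.002,-0.0025,0.095],0],
    [[0.002,-0.0025,0.105],0],
    [[0.002,-0.0025,0.112],0],
    [[0.002,-0.0025,0.112],0],
  ],
)

```text
clock: 12.4
position: [0.5934, -0.2083, 0.0321]
ee_rot: [0.748, -0.664, -0.0, 0.0]
ft_force: [0.0, -0.4, 0.2]
grip_width: 0.749
```

Emit:
send_rows(
  steps=[
    [[0,0,0],0],
    [[0,0,0],0],
    [[0,0,0],0],
    [[0,0,0],0],
    [[0,0,0],0],
    [[0,0,0],0],
    [[0,0,0],0],
    [[0,0,0],0],
  ],
  hand=0,
  force=60,
)

```text
clock: 13.4
position: [0.594, -0.2084, 0.033]
ee_rot: [0.748, -0.664, 0.001, -0.0]
ft_force: [-1.0, 0.9, 6.1]
grip_width: 0.409
```

Run:
```python
from h import *
go(.5935,-.2085,.031,-83.)
cam('wrist','w5')
```

```text
now [ 0.594  -0.2084  0.033 ] yaw -83.16 tilt [ 0.0013 -0.0001] shift [-0.      0.0005  0.002 ] spin -0.0028 clk 13.4 F [-1.   0.9  6.1] grip 0.409
{}
```

View pics/w5.png

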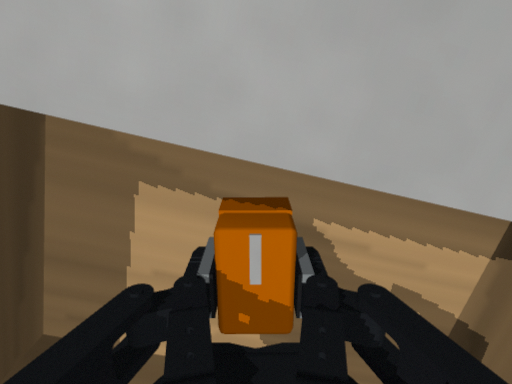

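Emit:
send_rows(
  steps=[
    [[0,0,-0.01],0],
    [[0,0,-0.03],0],
    [[0,0,-0.06],0],
    [[0,0,-0.09],0],
    [[0,0,-0.12],0],
    [[0,0,-0.145],0],
    [[0,0,-0.16],0],
    [[0,0,-0.16],0],
  ],
)

```text
clock: 14.45
position: [0.5938, -0.2085, 0.1934]
ee_rot: [0.748, -0.664, 0.001, -0.001]
ft_force: [-0.6, 1.0, 0.2]
grip_width: 0.413
```

Run:
```python
from h import *
cam('wrist','w6')
go(.479,.219,.192,-92.15)
o=manip.get_obs();z=o['position'][2];print(o['joint_pos'])
r=orange('w6',z+.015,z+.045)
P=cloud('w6')
for v in(215,235,260,290,310):print(v,P[v,240]-o['position'],P[v,275]-o['position'])
crop('w6','c6',190,170,330,350,3.3)
```

```text
{}
now [ 0.5934 -0.2082  0.1923] yaw -83.16 tilt [0.0002 0.0003] shift [-4.378e-01  6.270e-02  4.000e-04] spin 0.1569 clk 14.5 F [-0.6  0.3  0.5] grip 0.41
[-0.4641027   0.53305296  1.0207129   1.54525391 -0.46338774  1.32472432
 -0.84239401]
top z 0.22467763103717273 rect ((593.091064453125, -207.9876251220703), (57.170833587646484, 41.14615249633789), 7.428122043609619) n 9620 centroid [ 0.59863797 -0.20726872  0.22369896] white 537 [ 0.60692858 -0.20616733  0.22576511]
215 [0.02666249 0.01065692 0.01793387] [ 0.0283668  -0.00554468  0.01732246]
235 [0.02386635 0.00962812 0.03282884] [ 0.02600289 -0.0048291   0.03361233]
260 [0.01182217 0.00838449 0.03250179] [ 0.0145949  -0.00641687  0.03413021]
290 [-0.00362628  0.00678293  0.03221214] [-0.00147462 -0.008801    0.03257379]
310 [-0.01413756  0.00566444  0.03259707] [-0.01270577 -0.01043508  0.03198509]
```

View pics/c6.png

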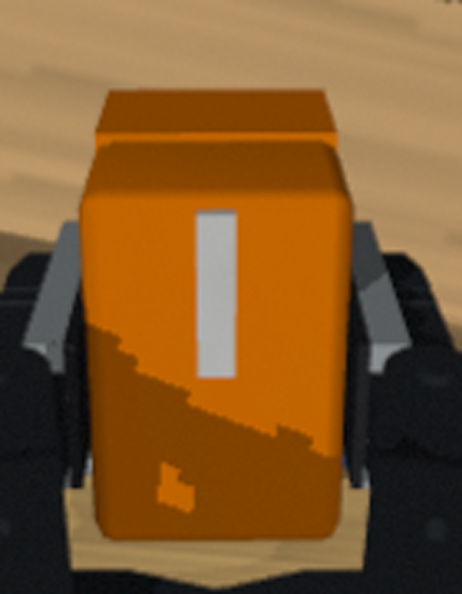

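Emit:
send_rows(
  steps=[
    [[-0.03,0.009,-0.005],0.01],
    [[-0.085,0.025,-0.01],0.03],
    [[-0.14,0.041,-0.01],0.05],
    [[-0.2,0.058,-0.01],0.07],
    [[-0.26,0.076,-0.01],0.09],
    [[-0.32,0.094,-0.01],0.11],
    [[-0.375,0.11,-0.01],0.13],
    [[-0.42,0.123,-0.01],0.147],
  ],
)

```text
clock: 15.5
position: [0.4202, 0.1946, 0.202]
ee_rot: [-0.698, 0.716, 0.001, 0.0]
ft_force: [0.1, 0.7, -0.4]
grip_width: 0.415
```

Run:
```python
from h import *
go(.41,.221,.20,-92.15)
print(manip.get_obs()['joint_pos'])
```

```text
now [0.4202 0.1946 0.202 ] yaw -91.52 tilt [-0.0008  0.0019] shift [-0.0261  0.0108  0.0021] spin 0.011 clk 15.5 F [ 0.1  0.7 -0.4] grip 0.415
[-1.59801155 -0.10325029  1.03681881  1.95142559  0.09161686  1.24380513
 -2.19033557]
```

Emit:
send_rows(
  steps=[
    [[-0.013,0.005,0.001],0.01],
    [[-0.023,0.01,0.002],0.01],
    [[-0.023,0.01,0.002],0.01],
    [[-0.023,0.01,0.002],0.01],
    [[-0.023,0.01,0.002],0.01],
    [[-0.023,0.01,0.002],0.01],
    [[-0.023,0.01,0.002],0.01],
    [[-0.023,0.01,0.002],0.01],
  ],
)

```text
clock: 16.5
position: [0.4127, 0.2156, 0.2003]
ee_rot: [-0.694, 0.72, 0.0, 0.0]
ft_force: [0.7, 0.2, -0.0]
grip_width: 0.41
```

Run:
```python
from h import *
cam('wrist','w7')
go(.41,.221,.20,-92.15)
```

```text
{}
now [0.4127 0.2156 0.2003] yaw -92.16 tilt [0.     0.0001] shift [-0.0053  0.0029  0.0003] spin -0.0002 clk 16.55 F [ 0.8 -0.2 -0.3] grip 0.409
```

View pics/w7.png

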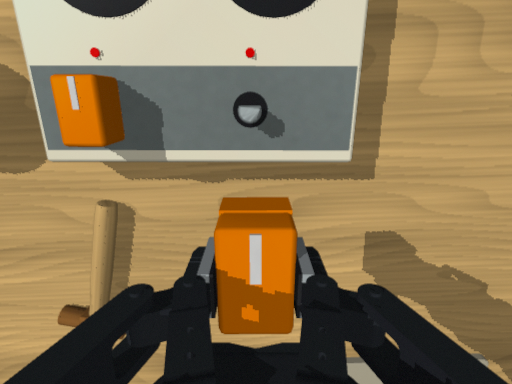

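Run:
```python
from h import *
crop('w7','c7',215,35,295,135,6)
P=cloud('w7');
print(np.round(P[95:125:3,250],4))
c=np.load('pics/w7_c.npz');print(np.round(c['T'],4))
```

```text
[[0.4935 0.218  0.0616]
 [0.4909 0.2181 0.0629]
 [0.4883 0.2182 0.0623]
 [0.4857 0.2184 0.0616]
 [0.484  0.2179 0.0898]
 [0.4816 0.218  0.0908]
 [0.4792 0.2181 0.0901]
 [0.4768 0.2182 0.0906]
 [0.4744 0.2183 0.0915]
 [0.4717 0.2185 0.0885]]
[[-3.660e-02  9.494e-01  3.121e-01  4.924e-01]
 [-9.993e-01 -3.460e-02 -1.190e-02  2.132e-01]
 [-5.000e-04 -3.123e-01  9.500e-01  3.435e-01]
 [ 0.000e+00  0.000e+00  0.000e+00  1.000e+00]]
```

View pics/c7.png

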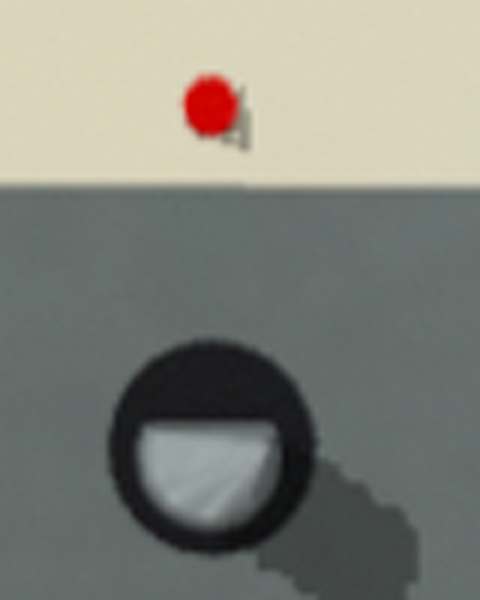

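Run:
```python
from h import *
f=lambda u,v,z:np.round(pt('w7',215+(u+.5)/6-.5,35+(v+.5)/6-.5,z),4)
for z in(.0865,.09):
  print(z,'flat',f(209,425,z),'bot',f(209,531,z),'L',f(138,440,z),'R',f(281,440,z))
print('collar',f(213,340,.061),f(213,553,.061),f(108,447,.061),f(318,447,.061),'dot',f(210,106,.06))
P=cloud('w7');Q=P[85:130,225:275].reshape(-1,3)
for a,b in((.085,.0935),(.0885,.093)):
  m=(Q[:,2]>a)&(Q[:,2]<b);print(m.sum(),Q[m].min(0),Q[m].max(0))
# hob rotation from edges of panel strip in wrist: dot pair
g=lambda u,v,z:pt('w7',u,v,z)
a,b=g(95.5,52,.06),g(250,52.5,.06);print(a,b,np.degrees(np.arctan2((b-a)[0],-(b-a)[1])))
a=pt('w7',44.,159.,.06);b=pt('w7',351,160,.06);print(a,b,np.degrees(np.arctan2((b-a)[0],-(b-a)[1])),np.linalg.norm(a-b))
# knob pts in-hand
o=manip.get_obs();z=o['position'][2]
for p in((255,236),(255,284.5)):print('line',g(*p,z+.0327)-o['position'])
print('sides',g(216.5,275,z+.0327)-o['position'],g(295.5,275,z+.0327)-o['position'])
```

```text
0.0865 flat [0.4852 0.2184 0.0865] bot [0.4707 0.2191 0.0865] L [0.4835 0.2285 0.0865] R [0.4828 0.2085 0.0865]
0.09 flat [0.4853 0.2184 0.09  ] bot [0.471 0.219 0.09 ] L [0.4836 0.2283 0.09  ] R [0.4829 0.2085 0.09  ]
collar [0.4967 0.2178 0.061 ] [0.4652 0.2192 0.061 ] [0.4818 0.2347 0.061 ] [0.4806 0.2023 0.061 ] dot [0.5291 0.2169 0.06  ]
340 [0.47154044 0.20881858 0.08571834] [0.48505415 0.22830877 0.09224638]
283 [0.47181908 0.2089787  0.08853522] [0.48505415 0.22738247 0.09224638]
[0.53422909 0.35194405 0.06      ] [0.5288583  0.21657232 0.06      ] -2.2719831952637795
[0.4415539  0.42191271 0.06      ] [0.42959267 0.12184164 0.06      ] -2.2826758036873462 0.30030936386509327
line [ 0.02449164 -0.00027776  0.0327    ]
line [0.00087141 0.00059388 0.0327    ]
sides [0.00632852 0.01717129 0.0327    ] [ 0.00508017 -0.01720899  0.0327    ]
```

Run:
```python
from h import *
o=manip.get_obs();z=o['position'][2]
print(pt('w7',256,333.6,z+.0315)-o['position'],pt('w7',256,pv:=170+190/3.3,z+.0325)-o['position'])
go(.4806,.2187,.115,-92.22)
```

```text
[-0.02730207  0.00116032  0.0315    ] [ 0.02821492 -0.0008274   0.0325    ]
now [0.4127 0.2156 0.2003] yaw -92.16 tilt [0.     0.0001] shift [-0.0056 -0.0677  0.0853] spin 0.001 clk 16.55 F [ 0.8 -0.2 -0.3] grip 0.409
```

Emit:
send_rows(
  steps=[
    [[-0.001,-0.012,0.01],0],
    [[-0.003,-0.03,0.02],0],
    [[-0.005,-0.05,0.035],0],
    [[-0.0055,-0.065,0.05],0.001],
    [[-0.0055,-0.0675,0.065],0.001],
    [[-0.0055,-0.0675,0.078],0.001],
    [[-0.0055,-0.0675,0.085],0.001],
    [[-0.0055,-0.0675,0.085],0.001],
  ],
)

```text
clock: 17.55
position: [0.4798, 0.2188, 0.1152]
ee_rot: [-0.693, 0.721, 0.0, -0.0]
ft_force: [0.3, -0.8, 1.3]
grip_width: 0.414
```

Emit:
send_rows(
  steps=[
    [[0,0,0],0],
    [[0,0,0],0],
    [[0,0,0],0],
    [[0,0,0],0],
    [[0,0,0],0],
    [[0,0,0],0],
    [[0,0,0],0],
    [[0,0,0],0],
  ],
)

```text
clock: 18.55
position: [0.4803, 0.2186, 0.1153]
ee_rot: [-0.693, 0.721, 0.0, 0.0]
ft_force: [-0.4, 0.4, -0.3]
grip_width: 0.417
```

Run:
```python
from h import *
go(.4806,.2187,.099,-92.22)
cam('wrist','w8');cam('side','s8');crop('s8','cs8',210,110,310,200,6)
```

```text
now [0.4803 0.2186 0.1153] yaw -92.22 tilt [-0.      0.0001] shift [-0.0001 -0.0003  0.0163] spin 0.0001 clk 18.55 F [-0.4  0.4 -0.3] grip 0.417
{}
{}
```

View pics/w8.png

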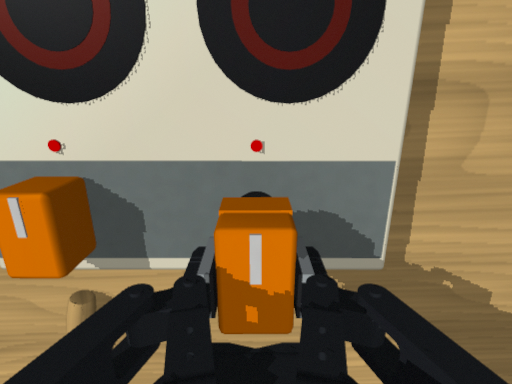

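View pics/cs8.png

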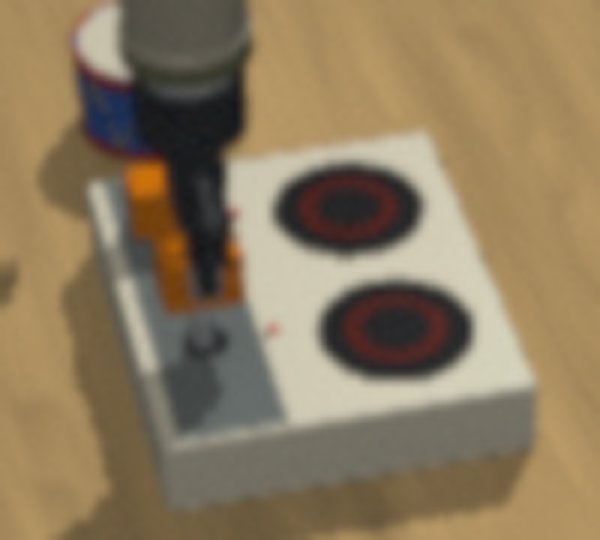

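Emit:
send_rows(
  steps=[
    [[0,0,0.008],0],
    [[0,0,0.014],0],
    [[0,0,0.016],0],
    [[0,0,0.018],0],
    [[0,0,0.02],0],
    [[0,0,0.022],0],
    [[0,0,0.023],0],
    [[0,0,0.024],0],
  ],
)

```text
clock: 19.65
position: [0.4808, 0.2186, 0.0915]
ee_rot: [-0.693, 0.721, -0.0, 0.0]
ft_force: [3.6, 0.1, 1.3]
grip_width: 0.41
```

Run:
```python
from h import *
go(.4806,.2187,.079,-92.22);print(manip.get_obs()['torque'])
```

```text
now [0.4808 0.2186 0.0915] yaw -92.22 tilt [0.0008 0.0003] shift [-0.0001  0.0002  0.0125] spin -0.0001 clk 19.65 F [3.6 0.1 1.3] grip 0.41
[-0.00129255 -0.86425919 -0.00772199]
```

Emit:
send_rows(
  steps=[
    [[0,-0.0007,0.002],0],
    [[0,-0.0007,0.005],0],
    [[0,-0.0007,0.008],0],
    [[0,-0.0007,0.011],0],
    [[0,-0.0007,0.013],0],
    [[0,-0.0007,0.015],0],
    [[0,-0.0007,0.017],0],
    [[0,-0.0007,0.018],0],
  ],
)

```text
clock: 20.65
position: [0.481, 0.2186, 0.0734]
ee_rot: [-0.693, 0.721, 0.0, -0.0]
ft_force: [-0.7, -1.1, 7.0]
grip_width: 0.412
```

Run:
```python
from h import *
go(.4806,.2187,.0713,-92.22);print(manip.get_obs()['torque'])
```

```text
now [0.481  0.2186 0.0734] yaw -92.22 tilt [-0.0004  0.0002] shift [-0.0001  0.0004  0.0021] spin 0.0 clk 20.65 F [-0.7 -1.1  7. ] grip 0.412
[-0.22775701  0.15027482 -0.04917866]
```

Emit:
send_rows(
  steps=[
    [[0,0,0.001],0],
    [[0,0,0.002],0],
    [[0,0,0.003],0],
    [[0,0,0.004],0],
    [[0,0,0.005],0],
    [[0,0,0.006],0],
    [[0,0,0.006],0],
    [[0,0,0.006],0],
  ],
)

```text
clock: 21.65
position: [0.4817, 0.2189, 0.072]
ee_rot: [-0.693, 0.721, 0.002, 0.001]
ft_force: [-28.4, -10.6, 80.2]
grip_width: 0.412
```

Run:
```python
from h import *
go(.4806,.2187,.0713,-92.22);print(manip.get_obs()['torque'])
cam('wrist','w9');P=cloud('w9');o=manip.get_obs()
print(P[[240,260,290],245,2],P[200,255],P[150,300])
```

```text
now [0.4817 0.2189 0.072 ] yaw -92.27 tilt [-0.0025  0.0043] shift [0.0002 0.0011 0.0007] spin -0.0008 clk 21.65 F [-28.4 -10.6  80.2] grip 0.412
[-2.26597847  6.24537809  0.04144497]
{}
[0.10405324 0.10454545 0.10449737] [0.50821299 0.21856122 0.06574258] [0.53336074 0.193778   0.0599821 ]
```

View pics/w9.png

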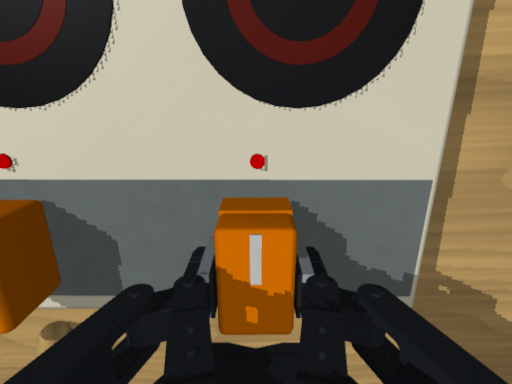

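Emit:
send_rows(
  steps=[
    [[0,0,-0.0015],0],
    [[0,0,-0.003],0],
    [[0,0,-0.004],0],
    [[0,0,-0.004],0],
    [[0,0,-0.004],0],
    [[0,0,-0.004],0],
    [[0,0,-0.004],0],
    [[0,0,-0.004],0],
  ],
)

```text
clock: 22.7
position: [0.4811, 0.2187, 0.0727]
ee_rot: [-0.693, 0.721, 0.001, 0.0]
ft_force: [-8.6, -3.9, 26.4]
grip_width: 0.413
```

Run:
```python
from h import *
go(.4806,.2187,.0713,-92.22);print(manip.get_obs()['torque'])
cam('wrist','w10');P=cloud('w10')
print(P[[240,260,290],245,2]);cam('top','top10')
crop('w10','c10',180,130,330,350,2.7)
```

```text
now [0.4811 0.2187 0.0727] yaw -92.23 tilt [-0.001   0.0014] shift [0.     0.0005 0.0014] spin -0.0002 clk 22.7 F [-8.6 -3.9 26.4] grip 0.413
[-0.73959626  1.79189927  0.02124136]
{}
[0.10433055 0.10440113 0.10450078]
{}
```

View pics/top10.png

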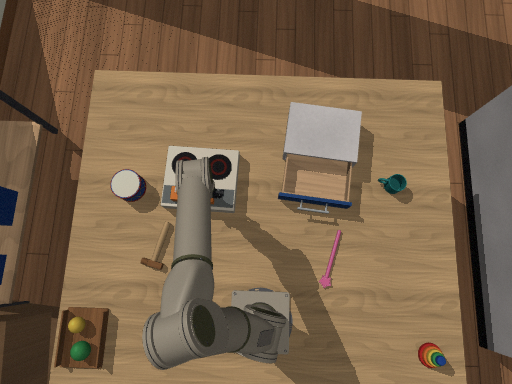

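View pics/c10.png

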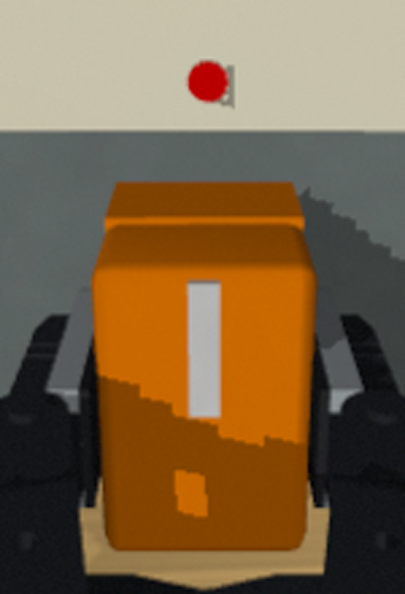

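```bash
python3 -c "
from h import *
go(.4806,.2187,.0713,-92.22)
print(manip.hand_in())"
```

```text
now [0.4811 0.2186 0.0727] yaw -92.23 tilt [-0.001   0.0014] shift [-0.      0.0005  0.0014] spin -0.0002 clk 22.8 F [-8.4 -3.1 25.3] grip 0.409
the job is handed in; nothing more can be done
None
```

The drawer is open to its stop, and the orange knob is fitted on the D-shaft. I handed in at 22.8 s with the fingers still gripping the knob and pressing it down.

- **Drawer:** I pulled it about 150 mm by its handle until the force rose sharply (about 50 N), so it had started roughly 16 mm ajar. It was still out in the last top view.
- **Knob fit:** I lowered it onto the shaft with its pointer towards the red dot, within about 0.1° of the measured hob direction. It slid on with little resistance.
- **Pressed home:** The knob top measured 104.4 mm above the bench against 104 mm expected for a seated knob with the shaft fully down. The tool was pressing with about 25 N, more than the 8 N spring needs.
- **Other objects:** The cup, hammer, drum and wand looked unmoved in the last top view.

**Things to note:**
- One press step briefly read 80 N at the wrist, from pressing through the knob. I backed it off to about 25 N straight away, and the 120 N wrist limit was not passed.
- The tool sits about 0.7 mm higher now than at that peak, while the knob top did not change within the camera's precision. I took this as give in the arm and grip.
- The top and wrist cameras disagreed by about 2 mm on where the shaft is. I used the wrist camera's value, and the fit confirmed it.

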